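# Press the seal onto the burgundy bar

### The arm

A 6-joint arm with a two-finger parallel gripper is mounted at the origin on a cart in front of the work surface, level with it; the furniture and walls round the work are solid. World frame = base frame: x ahead of the robot, y to its left, z up, the work surface at z = 0. Lengths are in mm, angles in rad, forces in N, time in s.
With the tool pointing down it reaches from about 275 to 775 mm from the base axis. Payload 14.6 kg.
Tool frame: the origin (TCP) lies on the centre line of the jaws, within the pads' length; the fingertips stand 14 mm ahead of it and the grasp point (between the pads) lies 5 mm behind it; z points along the fingers, y is the line along which they close (so a half turn about z gives the same grasp; the last joint's range is limited). The gripper opens to 85 mm and grips with 20 to 120 N. Pads are 22 mm wide; open, the fingers measure 114 mm over their backs; the gripper's body (76 mm by 85 mm) begins 54 mm behind the grasp point. The pads swing forward as they close: fully open they stand 13 mm farther back than shut.
Start: joints at [-1.46, 0.263, -0.048, 1.259, 0, 1.415], TCP at [137.901, -506.568, 245.278] pointing down, gripper open.
Joint ranges: [-2.65, 2.65], [-0.89, 1.7], [-1.18, 1.37], [-2.13, 2.11], [-1.35, 1.29], [-3.14, 3.14]. Speed limits (rad/s): [1.89, 1.89, 2.57, 2.79, 3.14, 3.14].

### API

Orientations are given as a 3x3 rotation matrix whose columns are the frame's x, y, z axes.
In Python, from bench import manip gives the robot as it stands. Calls block until the motion is done:
- manip.move_to(position, orientation): joint-space move of the TCP to a pose.
- manip.line_to(position, ori=None, rate=150, max_force=None): straight line of the TCP; ori=None keeps the orientation; rate is the mean speed in mm/s. With max_force (N) it stops when the force on the tool has changed by that much, and returns True; else False.
- manip.move_joints(angles): joint-space move.
- manip.set_gripper(opening): opening from 0.0 (shut) to 1.0 (fully open); the grip force is fixed at half the most; returns when the fingers have stopped.
- manip.dwell(seconds).
- manip.solve_ik(position, orientation): joint angles nearest the present ones, or None.
- manip.state(): the state.
- manip.grab_frame(name): name is "scene" or "top"; returns a dict with "color" (400x640x3 uint8, red, green, blue), "fx", "fy", "cx", "cy" (pixels), "k1" (the pictures are not rectified: a ray, as slopes to the right and down, at radius r is drawn at 1 + k1 r^2 times it, then the intrinsics apply), "camera_from_world" (4x4, takes a point from world to camera coordinates). Camera axes: x right, y down, z forward; pixel columns grow to the right and rows downward; lengths in mm; the calibration is good to about 2 mm. A picture is of the moment at which its call begins. There is no depth.
A pose or a line that the arm cannot do raises manip.IKError and nothing moves.
- manip.hand_in(): hands the job in; it is judged then, once.
The state is a dict: "clock": time; "joint_pos": joint angles; "qvel": joint speeds; "joint_torque": joint torques, N m; "tool_pos": TCP position; "ee_rot": TCP orientation; "wrist_force": force on the tool from outside, world axes, zero at the start; "torque": the same for the moment, N m; "opening": opening from 0.0 (shut) to 1.0 (fully open); "finger_force": force on a finger pad.
Only numpy, scipy, OpenCV 4.12 (cv2) and the standard library are available. Lean on these libraries where they do the work, as an engineer would, in place of code of your own. Each camera call takes 0.05 s, during which the arm holds its last target. There are 200 camera calls.

### The job

Put the seal on the burgundy chocolate bar: with the gripper push the red pedal of its seal press down to its stop, keep it down for about a second, then let it come all the way up again and move clear. Leave the pedal of the green press alone.

Things in the scene. Friction and masses are not known exactly. Their poses are not given: they have to be found in the camera images.
- red_press_pad (a point): centre of the top face of the RED pedal plate (46 x 54 mm), near end of a steel lever on a grey seal press (200 x 110 mm, fixed, left or right, slightly turned) with a burgundy bar across its base. At rest 93 mm above the counter, plate sloping up to the robot by 0.22 rad; at the stop 57 mm above it (36 mm lower, 6 mm nearer the robot), level. x: along the lever to its hinge; z: out of the face
- red_press_pedal (a joint): angle of the red pedal in rad: 0 at rest (up), grows as pressed, 0.22 at the stop. Hinged at the press's far end, 165 mm behind the plate's centre. A spring pushes it up, about 4 N at the plate at rest and 12 N at the stop, and lifts it again when let go
- green_press_pad (a point): the same point on the GREEN pedal of the second, otherwise equal press, which holds a cream bar; not to be pressed. Take care on the way: a tall glass display case stands to the right (y below -0.18, x beyond 0.42 m), and the robot starts beside it; the air over the counter's near edge in front of the robot is free
- green_press_pedal (a joint): angle of the green pedal in rad: 0 at rest, 0.22 at the stop

How it is judged:
By the outcome, as a careful person would: the job done as asked, in the order asked, and still so for the second after the job is handed in, with the robot touching nothing.
It also fails if it takes over 38 s, if anything falls off the work surface, if the arm or the gripper's body presses on something with over 40 N, if the wrist force passes 120 N, or if a joint passes its speed limit or range.

## Working session

There is one attempt and no reset: what is moved stays moved. The work goes in short steps, each a Python script; the robot and the scene stay as the last script left them, time stands still between calls to the robot, and variables do not carry over. Pictures are saved under pics/ and viewed, at most 10 in all, crops included, and the job is handed in when it is done.

```bash
mkdir -p pics; cat > h.py <<'E'
import numpy as np, cv2
from bench import manip
def grab(n,save=None):
    f=manip.grab_frame(n)
    if save: cv2.imwrite('pics/'+save,f['color'][:,:,::-1])
    return f
def ray(f,u,v):
    K=np.array([[f['fx'],0,f['cx']],[0,f['fy'],f['cy']],[0,0,1.]])
    p=cv2.undistortPoints(np.array([[[u,v]]],float),K,np.array([f['k1'],0,0,0.]))[0,0]
    T=np.array(f['camera_from_world']);R=T[:3,:3]
    return -R.T@T[:3,3], R.T@np.array([p[0],p[1],1])
def onz(f,u,v,z):
    o,d=ray(f,u,v); return o+d*(z-o[2])/d[2]
E
python3 - <<'E'
from h import *
for n in ('scene','top'):
    f=grab(n,n+'1.png'); print(n,f['k1'],ray(f,320,200))
    hsv=cv2.cvtColor(f['color'],cv2.COLOR_RGB2HSV);h,s,v=[hsv[...,i].astype(int) for i in range(3)]
    for c,m in (('red',((h<8)|(h>172))&(s>130)&(v>60)),('green',(h>40)&(h<85)&(s>90)&(v>50))):
        k,l,st,ce=cv2.connectedComponentsWithStats(m.astype(np.uint8))
        for i in range(1,k):
            if st[i,4]>60: print(c,st[i],ce[i],cv2.boxPoints(cv2.minAreaRect(np.argwhere(l==i)[:,::-1].astype(np.float32))).round().tolist(),onz(f,*ce[i],93).round(), f['color'][l==i].mean(0).round())
print(manip.state())
E
```

```text
scene -0.07878354725830473 (array([299.91406546, 789.82254564, 726.92448699]), array([ 0.31825189, -0.66409406, -0.67668187]))
red [ 38 142  17  11 107] [ 46.70093458 147.31775701] [[37.0, 149.0], [52.0, 140.0], [56.0, 147.0], [41.0, 156.0]] [1401.  315.   93.] [111.  42.  33.]
red [300 262  29  24 463] [314.03887689 273.41036717] [[299.0, 281.0], [309.0, 257.0], [329.0, 266.0], [318.0, 289.0]] [515. 366.  93.] [142.  28.  24.]
red [103 271  16  13 110] [109.23636364 275.87272727] [[101.0, 278.0], [113.0, 267.0], [118.0, 272.0], [107.0, 284.0]] [877. 555.  93.] [144.  69.  75.]
green [427  39  31  51  81] [443.          63.18518519] [[427.0, 89.0], [457.0, 39.0], [458.0, 40.0], [428.0, 90.0]] [ 513. -761.   93.] [33. 62. 43.]
green [ 55 133  14  10  71] [ 61.76056338 137.92957746] [[54.0, 140.0], [66.0, 132.0], [69.0, 137.0], [57.0, 144.0]] [1401.  263.   93.] [47. 69. 39.]
green [ 56 152  33  20 256] [ 71.328125   161.33203125] [[53.0, 162.0], [83.0, 147.0], [90.0, 160.0], [59.0, 175.0]] [1274.  329.   93.] [31. 65. 54.]
green [581 159  59  54 423] [605.5248227  193.82269504] [[574.
[... 1711 characters left out ...]
.35788486e-05,  1.41549349e+00]), 'qvel': array([-0.00141148, -0.0019343 ,  0.00307531, -0.00050889, -0.00150555,
        0.00231097]), 'joint_torque': array([ 2.99547610e-03, -6.38574958e+01,  3.85064757e+01,  1.00031981e-02,
       -2.18593514e-04, -4.11344763e-05]), 'tool_pos': array([ 137.87568489, -506.32598345,  244.87107472]), 'ee_rot': array([[ 9.64880280e-01,  2.62689991e-01, -1.20265862e-04],
       [ 2.62689983e-01, -9.64879811e-01,  9.60754509e-04],
       [ 1.36338491e-04, -9.58605717e-04, -9.99999531e-01]]), 'wrist_force': array([-0.06135859,  0.08717394, -0.79623489]), 'torque': array([ 0.01469355, -0.04978999,  0.05411628]), 'finger_force': 0.0, 'opening': 0.9972322728658379}
```

View pics/scene1.png

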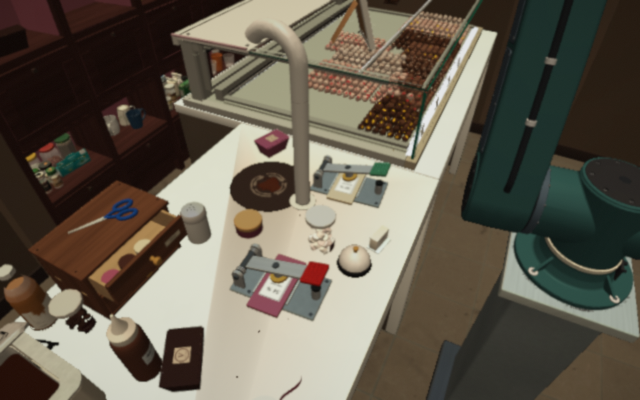

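View pics/top1.png

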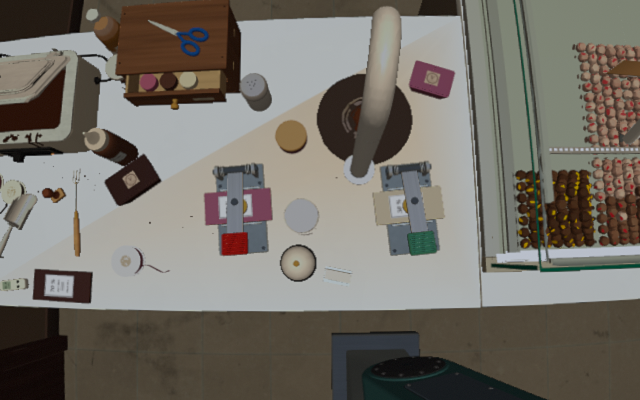

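The top view shows the red pedal at (234,243) on the press with the burgundy bar and the green one at (421,242). The tap and the green press lie to the right of the red press, and the glass case is at the far right. Both views put the red pad near (515, 362, 93). I'll retract, swing along the near edge, then extend over the pad.

```bash
python3 - <<'E'
from h import *
ft=grab('top');fs=grab('scene')
def tri(a,b):
    (o1,d1),(o2,d2)=ray(ft,*a),ray(fs,*b)
    s=np.linalg.lstsq(np.c_[d1,-d2],o2-o1,rcond=None)[0];p,q=o1+s[0]*d1,o2+s[1]*d2
    return (p+q)/2,np.linalg.norm(p-q)
print('pad',tri((234.5,243.4),(314.4,272.5)))
a=onz(ft,234.5,243,93);b=onz(ft,236,178,62);print(a,b,'yaw',np.arctan2(*(b-a)[1::-1]), np.linalg.norm((b-a)[:2]))
# base plate edges for yaw
print([np.round(onz(ft,u,v,12)) for u,v in((269,253),(264,166))])
s=manip.state();R0=s['ee_rot'];p0=s['tool_pos'];u=p0[:2]/np.hypot(*p0[:2])
for r in(285,300,320,340):print(r,manip.solve_ik([*(u*r),260],R0))
E
```

```text
pad (array([515.76037856, 361.29601689,  89.62396216]), np.float64(0.753455405342913))
[516.11336991 360.38285927  93.        ] [654.89240423 365.83366757  62.        ] yaw 0.03925670747872814 138.8860384508985
[array([496., 302.,  12.]), array([690., 314.,  12.])]
285 [-1.59381362e+00 -1.63121788e-01 -4.67910797e-01  1.26660564e+00
 -8.29749583e-05  1.28200605e+00]
300 [-1.57899699e+00 -1.35241797e-01 -4.46584357e-01  1.26005325e+00
 -7.41011122e-05  1.29682268e+00]
320 [-1.56148058e+00 -9.85797649e-02 -4.16693489e-01  1.25328329e+00
 -6.35895102e-05  1.31433908e+00]
340 [-1.54609063e+00 -6.24343782e-02 -3.85155469e-01  1.24867683e+00
 -5.43377871e-05  1.32972903e+00]
```

The triangulated height is 90 mm against the expected 93, with a 0.8 mm ray gap. The yaw is about 0.05 rad, so this is consistent.

```bash
python3 - <<'E'
from h import *
s=manip.state();R0=s['ee_rot'];p0=s['tool_pos'];u=p0[:2]/np.hypot(*p0[:2])
manip.line_to([*(u*310),260],rate=200)
q=np.array(manip.state()['joint_pos']);q[0]+=1.95
manip.move_joints(q); print(manip.state()['tool_pos'],manip.state()['clock'])
c,t=np.cos(.05),np.sin(.05);R=np.array([[c,t,0],[t,-c,0],[0,0,-1.]]) # x = (c,t), y=(t,-c)
P=[516,361,180]
qq=manip.solve_ik(P,R);print(qq)
manip.move_to(P,R);manip.set_gripper(0.0)
s=manip.state();print(s['tool_pos'],s['opening'],s['wrist_force'],s['clock'])
grab('top','top2.png');f=grab('scene')
cv2.imwrite('pics/sc2.png',cv2.resize(f['color'][150:350,180:450,::-1],None,fx=2.5,fy=2.5))
E
```

```text
[248.63353204 186.50289994 259.93017905] 4.1583
[ 0.48116442  0.46710742  0.09273526  1.19642416  0.         -2.71042823]
[515.99641813 360.99581881 180.02593396] -0.0016660631326620992 [-1.06855531 -0.35559238 -0.84082732] 8.275
```

View pics/sc2.png

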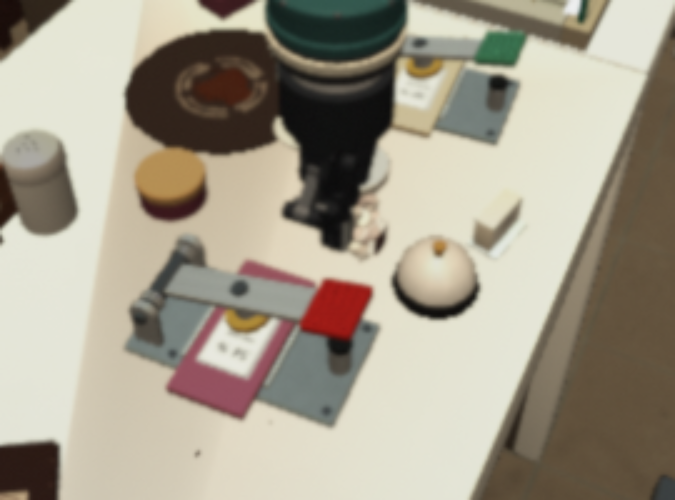

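The closed fingertips, at about (338,240) in the crop, are right above the red plate at (338,307), and both pedals are up. Next I press down, guarded by force.

```bash
python3 - <<'E'
from h import *
def st(m):
    s=manip.state();print(m,s['tool_pos'].round(1),s['wrist_force'].round(1),round(s['clock'],2))
manip.line_to([516,361,116],rate=100);st('above')
print(manip.line_to([516,361,98],rate=25,max_force=2.5));st('contact')
print(manip.line_to([511,360.8,76],rate=40,max_force=30));st('near')
print(manip.line_to([510,360.7,66],rate=15,max_force=16));st('stop')
manip.dwell(.3);st('hold')
f=grab('scene');cv2.imwrite('pics/sc3.png',cv2.resize(f['color'][200:350,210:410,::-1],None,fx=3,fy=3))
E
```

```text
above [516.3 361.1 116.6] [-0.  -0.3  0.1] 9.17
True
contact [516.  361.1 107.4] [0.3 0.3 5.1] 9.61
False
near [511.1 360.9  76.7] [-1.9 -1.6 11.3] 10.56
True
stop [510.6 360.9  70.8] [-3.4 -3.2 15.7] 11.07
hold [510.7 360.9  70.8] [-3.2 -2.1 15.9] 11.37
```

View pics/sc3.png

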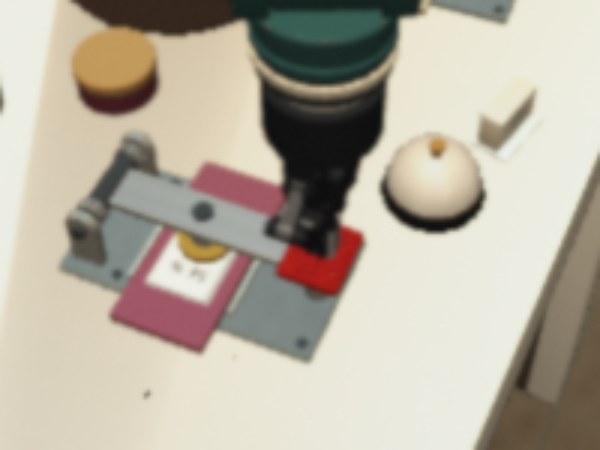

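The plate looks level, the TCP is at 70.8 (expected 71 at the stop), and the force is about 16 N, above the 12 N spring. I'll nudge slightly to be firmly on the stop, finish the hold, and release.

```bash
python3 - <<'E'
from h import *
def st(m):
    s=manip.state();print(m,s['tool_pos'].round(1),s['wrist_force'].round(1),round(s['clock'],2))
print(manip.line_to([510.6,360.8,69.9],rate=10,max_force=10));st('firm')
manip.dwell(.7);st('held')
manip.line_to([516,361,108],rate=40);st('up')
manip.line_to([516,361,190],rate=120);st('clear')
manip.line_to([400,280,260],rate=150);manip.dwell(.5);st('away')
f=grab('scene');cv2.imwrite('pics/sc4.png',cv2.resize(f['color'][150:350,180:450,::-1],None,fx=2.5,fy=2.5))
for n,f in(('scene',f),('top',grab('top'))):
    hsv=cv2.cvtColor(f['color'],cv2.COLOR_RGB2HSV);m=((hsv[...,0]<8)|(hsv[...,0]>172))&(hsv[...,1]>130)&(hsv[...,2]>60)
    k,l,s,ce=cv2.connectedComponentsWithStats(m.astype(np.uint8))
    print(n,[(s[i].tolist(),ce[i].round(1)) for i in range(1,k) if s[i,4]>300])
E
```

```text
False
firm [510.6 360.8  70.9] [-5.  -1.9 15.9] 11.67
held [510.7 360.8  70.9] [-4.7 -1.9 15.2] 12.37
up [516.2 361.1 107.9] [3.7 0.5 3.7] 13.47
clear [515.5 360.8 189.1] [-0.6 -0.2 -1.2] 14.31
away [400.  280.  259.9] [ 0.4 -0.4 -0. ] 16.01
scene [([300, 262, 29, 24, 463], array([314. , 273.4]))]
top [([222, 232, 26, 23, 550], array([234.4, 243.4]))]
```

View pics/sc4.png

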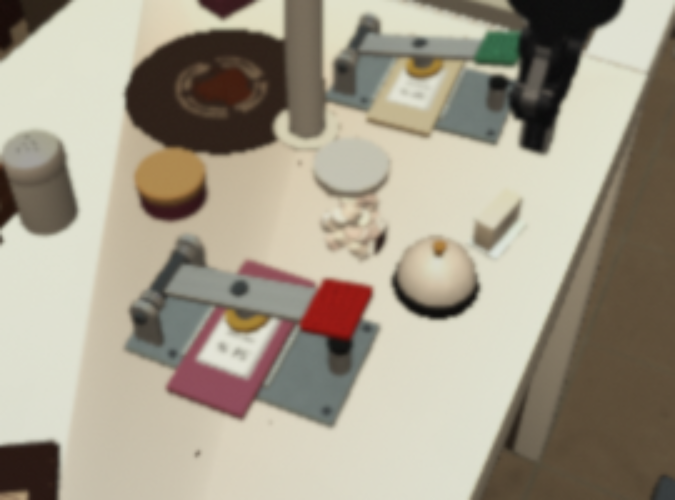

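The red pedal is back at rest: its mask matches the start in both views. The green pedal is still up, and the arm is clear. During the hold the tool stopped moving at about 3 N above the spring load, after 36.5 mm of travel, so the pedal was on its stop for about 1.3 s.

```bash
python3 -c "
from bench import manip
print(manip.hand_in())"
```

```text
the job is handed in; nothing more can be done
None
```

I pressed the red pedal to its stop, held it for about 1.3 s and let it come fully back up; the green pedal was not touched, the arm is clear, and the job is handed in at about 16 s on the clock (no verdict returned).

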